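Hang the large cover ring on the hook stand

TASK

Two flat metal cover rings of the water bath are drying upright in the wire rack. Lift the larger ring out by its rim and hang it on the hook stand, so that the hook's arm passes through the ring's hole and the ring hangs freely on the level part of the arm. Leave the smaller ring in the rack and the other things where they are.

Things in the scene. Friction and masses are not known exactly. Their poses are not given: they have to be found in the camera images.
- large_ring: The ring to hang: flat plain aluminium ring, outer diameter 140, hole 68 (rim 36 mm wide), 10 thick, about 0.25 kg. Origin: centre of the hole, mid-thickness; x axis = the ring's axis, normal to its faces. At the start it stands upright in one of the rack's two slots, centre 82 and top 152 mm above the worktop; it may lean 2 degrees.
- small_ring: The ring to leave: same material and thickness, outer diameter 96 mm, hole 40 mm. Origin and axes as for the large ring. It stands in the other slot, its top 106 mm above the worktop.
- rack: Fixed steel wire rack, 120 mm (x) by 115 mm (y). Origin: centre of its underside. Two slots at x = -30 and +30 mm of its frame; a ring in a slot has its axis along the rack's x. Each slot has four upright pins, 85 mm high, at y = +-40 mm, 12.5 mm clear between them for the ring's thickness; the way out is straight up.
- hook: Fixed stand: round grey foot, 110 mm across, a post and on it a level arm of flat steel bar, 16 wide and 6 mm thick, along the stand's -x (roughly to the robot), bent up at its end into a tip. Origin: centre of the foot's underside. Arm's top 200 mm above the worktop, level from 10 to 87 mm out; tip's outer face 100 mm out, its end 214 mm above the worktop; nothing at the post rises over 202 mm.
- hook_seat (a point): Point on the middle line of the top of the hook's level arm, 50 mm out from the post (x = -50, z = 200 mm in the hook's frame), the middle of the hanging place; axes parallel to the hook's: the arm runs along x, its open end towards -x. The large ring hanging here has its axis along x and its centre 33 mm below this point.
- tape_roll: Bystander: roll of tan paper tape lying flat on the worktop near its front edge, 72 mm diameter, 19 mm high, origin at the centre of its underside. Leave alone.
- beaker: Bystander: small glass beaker, 53 mm diameter, 71 mm high, upright behind the work, origin at the centre of its underside. Leave alone.
- sample_jar: Bystander: white sample jar with a screw cap, 48 mm diameter, 72 mm high, upright behind the hook stand, origin at the centre of its underside. Leave alone.

How it is judged:
By the outcome, as a careful person would: the job done as asked, in the order asked, and still so for the second after the job is handed in, with the robot touching nothing.
It also fails if it takes over 48 s, if anything falls off the work surface, if the arm or the gripper's body presses on something with over 40 N, if the wrist force passes 120 N, or if a joint passes its speed limit or range.

ROBOT

A 7-joint arm with a two-finger parallel gripper is mounted at the origin on a cart in front of the work surface, level with it; the furniture and walls round the work are solid. World frame = base frame: x ahead of the robot, y to its left, z up, the work surface at z = 0. Lengths are in m, angles in rad, forces in N, time in s.
With the tool pointing down it reaches from about 0.4 to 0.85 m from the base axis. Payload 4.5 kg.
Tool frame: the origin (TCP) lies on the centre line of the jaws, within the pads' length; the fingertips stand r.tip_reach ahead of it and the grasp point (between the pads) lies 3 mm ahead of it (r.tip_reach is the distance from the TCP to the fingertips, in m); z points along the fingers, y is the line along which they close (so a half turn about z gives the same grasp; the last joint's range is limited). The gripper opens to 88 mm and grips with 3 to 60 N. Pads are 18 mm wide; open, the fingers measure 123 mm over their backs; the gripper's body (75 mm by 187 mm) begins 45 mm behind the grasp point.
Start: joints at [-1.244, 0.689, -0.195, 1.565, 0.157, 0.902, -0.215], TCP at [0.18, 0.598, 0.237] pointing down, gripper open.
Joint ranges: [-3.01, 3.01], [-0.46, 2.08], [-1.47, 1.51], [0.13, 2.56], [-1, 4.14], [0.04, 2.09], [-2.66, 2.66]. Speed limits (rad/s): [2.57, 2.57, 3.14, 3.14, 3.14, 3.14, 3.14].

INTERFACE

Orientations are given as a unit quaternion [x, y, z, w].
In Python, from plant import readout, eyes, ticket, r gives the robot as it stands. The module is installed in compiled form; this text tells all that it offers.
- The arm moves only by the tool carry_out, never from a script. Its argument "motion" is a list that holds one entry, the list of rows, each a list of 7 numbers: the shift along the tool's x, y, z in mm, then the turn, a rotation vector about the tool's x, y, z in rad, then the opening in per cent of the stroke, from 0 (shut) to 100 (fully open). In form: [[[dx, dy, dz, ax, ay, az, claw], ...]]. A call has 1 to 8 rows; each row shifts and turns the commanded pose from where the row before left it, along the tool's axes as they then stand; what a row does not reach is not made up. A row lasts 1/10 s, in which the tool goes at most 50 mm and 8.59 degrees, less where a joint would pass 70% of its speed; a pose out of reach is approached as far as the arm can. A call is refused whole if a number of a shift passes 50 or a number of a turn 0.15, either way. A call with a gripper value outside its range is refused whole. The fingers move at their own pace and stop on an object; "squeeze" is the grip in N (left out, the last holds). Time passes only in rows, so rows that do not move let the fingers close. It gives the time, the measured TCP pose, the force and the opening at its end, in the units of the state.
- readout.get_state(): the state, without advancing time (a new reading comes with each control period).
- eyes.snapshot(name): name is "scene" or "side" or "wrist"; returns a dict with "pixels" (384x512x3 uint8, red, green, blue), "K" (3x3 intrinsics, pixels), "origin" and "attitude" of the camera in the world. Camera axes: x right, y down, z forward; pixel columns grow to the right and rows downward; lengths in m; the calibration is good to about 2 mm. A picture is of the moment at which its call begins. There is no depth.
- ticket.finish_job(): hands the job in, once; it reports no verdict.
The state is a dict: "clock": time; "q": joint angles; "qd": joint speeds; "joint_torque": joint torques, N m; "tool_pos": TCP position; "eef_rot": TCP orientation; "contact_force": force on the tool from outside, world axes, zero at the start; "moment": the same for the moment, N m; "opening": opening from 0.0 (shut) to 1.0 (fully open).
Only numpy, scipy, OpenCV 4.12 (cv2) and the standard library are available. Lean on these libraries where they do the work, as an engineer would, in place of code of your own. Each camera call takes 0.05 s, during which the arm holds its last target. There are 200 camera calls.

## Working session

There is one attempt and no reset: what is moved stays moved. The work goes in short steps, Python scripts to look and compute and a tool call to move; the robot and the scene stay as the last step left them, time stands still between calls to the robot, and variables do not carry over. Pictures are saved under pics/ and viewed, on a budget of 10 in all, crops included, one or two more only if the job needs it, and the job is handed in when it is done.

Besides the shell and the picture viewer there is one more tool, called as a command line: name --argument value ..., lists and objects as JSON in quotes. carry_out: Moves the arm, as the interface text tells. Its arguments: {"type":"object","properties":{"motion":{"type":"array","items":{"type":"array","items":{"type":"array","items":{"type":"number"}}}},"squeeze":{"type":"number"}},"required":["motion"]}

```bash
mkdir -p pics; cat > h.py <<'E'
import numpy as np, cv2, json
from scipy.spatial.transform import Rotation as R
from plant import readout, eyes, ticket, r
def snap(n,f=None):
    s=eyes.snapshot(n)
    if f: cv2.imwrite('pics/'+f,s['pixels'][:,:,::-1])
    return s
def rot(a):
    a=np.array(a,float)
    return a if a.shape==(3,3) else R.from_quat(a).as_matrix()
def proj(s,P):
    c=(np.atleast_2d(P)-np.array(s['origin']))@rot(s['attitude']); p=c@np.array(s['K']).T
    return p[:,:2]/p[:,2:]
def ray(s,uv):
    d=rot(s['attitude'])@np.linalg.solve(np.array(s['K']),[*uv,1]); return np.array(s['origin']),d/np.linalg.norm(d)
def onz(s,uv,z):
    o,d=ray(s,uv); return o+d*(z-o[2])/d[2]
def tri(*obs):
    A=np.zeros((3,3));b=np.zeros(3)
    for s,uv in obs:
        o,d=ray(s,uv);M=np.eye(3)-np.outer(d,d);A+=M;b+=M@o
    return np.linalg.solve(A,b)
E
python3 - <<'E'
from h import *
import pickle
st=readout.get_state(); print(st['clock'],st['tool_pos'],st['eef_rot'],st['opening'],r.tip_reach)
d={n:snap(n,n+'0.png') for n in('scene','side','wrist')}
pickle.dump(d,open('s0.pkl','wb'))
for n in d: print(n,d[n]['origin'],d[n]['attitude'],np.array(d[n]['K'])[0])
E
```

```text
0.0 [0.18025706 0.59779757 0.23642176] [ 1.45826035e-01  9.89309849e-01 -8.86292360e-04 -6.95931925e-05] 1.001742436526513 0.022
scene [ 0.01000101 -0.26612064  0.62849001] [ 0.79476931 -0.35357182  0.20422821 -0.44902065] [423.98459024   0.         256.56542513]
side [0.90909889 0.74850279 0.77038161] [ 0.2641205   0.89714146 -0.33785535 -0.10597797] [347.80944014   0.         254.98854174]
wrist [0.1032686  0.62043868 0.38195824] [0.7924969  0.58941332 0.09282003 0.12619448] [317.82697286   0.         255.51229035]
```

View pics/scene0.png

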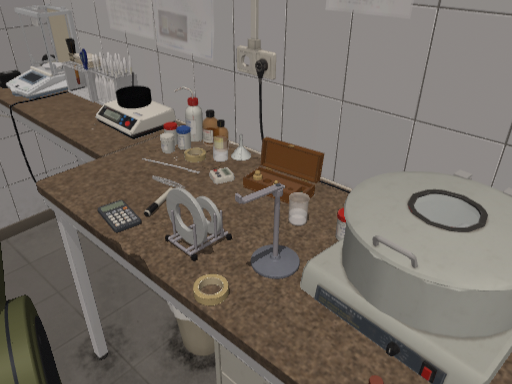

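View pics/side0.png

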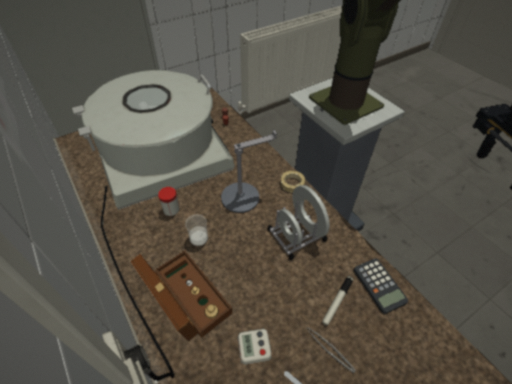

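The scene view shows the rack and rings near (195,220) and the hook stand with its foot at (275,262) and arm tip at (238,197). The side view has the rings near (303,218) and the hook at (240,195), with its tip at (275,135). I'll magnify both next.

```bash
python3 - <<'E'
from h import *
a=cv2.imread('pics/scene0.png')[170:290,155:305]; b=cv2.imread('pics/side0.png')[120:265,215:340]
a=cv2.resize(a,None,fx=4,fy=4,interpolation=cv2.INTER_CUBIC)[:, :]
a=cv2.resize(cv2.imread('pics/scene0.png')[175:280,160:304],(432*1,315),interpolation=cv2.INTER_CUBIC)
# two separate crops stacked: scene x160-300,y175-280 (x4 ->560x420) saved separately
A=cv2.resize(cv2.imread('pics/scene0.png')[178:278,160:304],None,fx=5,fy=5,interpolation=cv2.INTER_CUBIC)
B=cv2.resize(cv2.imread('pics/side0.png')[128:260,218:334],None,fx=4.5,fy=4.5,interpolation=cv2.INTER_CUBIC)
cv2.imwrite('pics/A.png',A);cv2.imwrite('pics/B.png',B);print(A.shape,B.shape)
E
```

```text
(500, 720, 3) (594, 522, 3)
```

View pics/A.png

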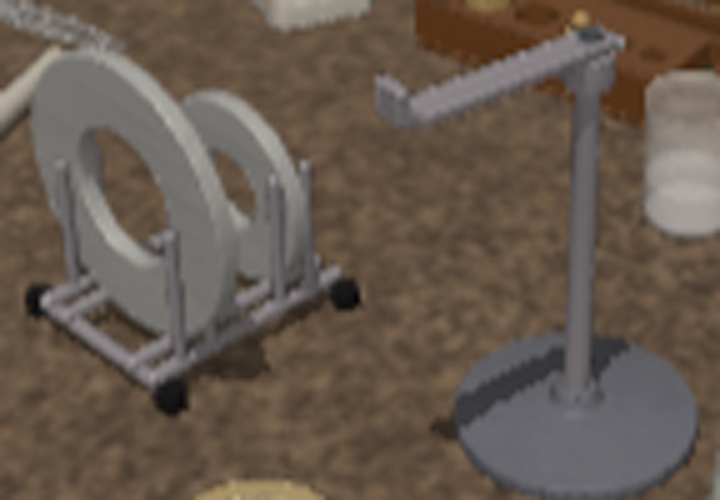

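View pics/B.png

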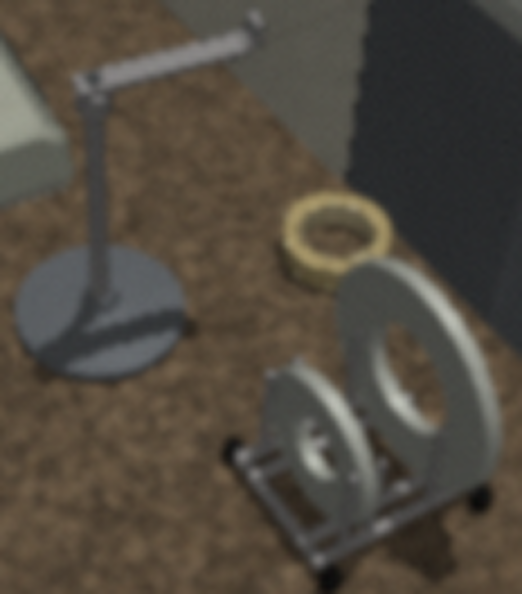

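```bash
cat > fit.py <<'E'
from h import *
import pickle
from scipy.optimize import least_squares
d=pickle.load(open('s0.pkl','rb')); S,D=d['scene'],d['side']
a=lambda x,y:(160+(x+.5)/5-.5,178+(y+.5)/5-.5)
b=lambda x,y:(218+(x+.5)/4.5-.5,128+(y+.5)/4.5-.5)
t=np.linspace(0,2*np.pi,181)
def circ(c,yaw,tilt,rad,off):
    n=np.array([np.cos(yaw)*np.cos(tilt),np.sin(yaw)*np.cos(tilt),np.sin(tilt)]); h=np.array([-np.sin(yaw),np.cos(yaw),0]); k=np.cross(n,h)
    return c+n*off+rad*(np.outer(np.cos(t),h)+np.outer(np.sin(t),k))
if __name__=='__main__':
    print('feet',*[np.round(tri((S,a(*p)),(D,b(*q))),4) for p,q in [((170,395),(480,497)),((345,293),(235,452))]], np.round(onz(D,b(328,578),.006),4),np.round(onz(S,a(38,300),.006),4))
    for s,f,(x0,x1,y0,y1) in((S,a,(453,698,333,497)),(D,b,(15,187,247,380))):
        o=np.array([*f(x0,y0),*f(x1,y1)])
        def res(p):
            q=proj(s,circ(np.array([p[0],p[1],0.004]),0,np.pi/2,.055,0)); return np.r_[q.min(0),q.max(0)]-o
        z=least_squares(res,onz(s,o.reshape(2,2).mean(0),0.004)[:2]); print('foot',z.x,z.fun)
    print('tip',tri((S,a(386,88)),(D,b(256,20))),'armroot',tri((S,a(612,40)),(D,b(88,85))))
    ob=np.array([a(31,50)[0],a(31,50)[1],a(238,0)[0],*a(77,126),*a(168,268),b(338,258)[0],b(338,258)[1],b(500,490)[0],b(374,0)[0]])
    def res(p):
        c=p[:3]; f,bk=circ(c,p[3],p[4],.07,-.005),circ(c,p[3],p[4],.07,.005)
        q=proj(S,np.r_[f,bk]); h=proj(S,circ(c,p[3],p[4],.034,-.005)); w=proj(D,np.r_[f,bk]); g=proj(D,circ(c,p[3],p[4],.034,.005))
        return np.r_[q.min(0),q.max(0)[0],h.min(0),h.max(0),w.min(0),w.max(0)[0],g.min(0)[0]]-ob
    for y0 in(-.5,.3,1.):
        z=least_squares(res,[*onz(S,a(130,200),.08),y0,0],loss='soft_l1'); print('ring',np.round(z.x,4),z.cost,np.round(z.fun,1))
E
python3 fit.py
```

```text
feet [ 0.4783  0.3928 -0.0343] [0.5767 0.3259 0.0037] [0.582  0.4254 0.006 ] [0.4726 0.4276 0.006 ]
foot [0.5851095  0.18788899] [-0.12986525  0.16594176  0.12931902 -0.15372077]
foot [0.58639019 0.19061487] [-0.04126106  0.11611342  0.04128473 -0.10402633]
tip [0.48931898 0.20688782 0.21021343] armroot [0.59027838 0.18447296 0.1948696 ]
ring [ 0.4957  0.3792  0.0777 -0.063  -0.0171] 0.9379841029583975 [-0.  -0.8 -0.5 -0.2  0.6 -0.3  0.1 -0.5 -0.  -0.1 -0.7]
ring [ 0.4957  0.3792  0.0777 -0.063  -0.0171] 0.9379841029783649 [-0.  -0.8 -0.5 -0.2  0.6 -0.3  0.1 -0.5 -0.  -0.1 -0.7]
ring [0.4937 0.3806 0.0785 1.8057 0.1691] 10.194757717147933 [-3.  -0.5 -3.2  1.9  0.8  1.8 -0.2 -1.6  0.  -0.3  2.9]
```

carry_out --motion '[[[-35,-12,0,0,0,0,100],[-35,-12,0,0,0,0,100],[-35,-12,0,0,0,0,100],[-35,-12,0,0,0,0,100],[-35,-12,0,0,0,0,100],[-35,-12,0,0,0,0,100],[-35,-12,0,0,0,0,100],[-35,-12,0,0,0,0,100]]]'

```text
clock: 0.95
tool_pos: [0.4218, 0.4245, 0.237]
eef_rot: [0.146, 0.989, -0.0, -0.0]
contact_force: [-0.2, -0.8, 0.2]
opening: 1.001
```

carry_out --motion '[[[-42,-11,0,0,0,0,100],[-42,-11,0,0,0,0.12,100],[0,0,0,0,0,0.14,100],[0,0,0,0,0,0.14,100],[0,0,0,0,0,0.14,100],[0,0,0,0,0,0.14,100],[0,0,0,0,0,0.14,100],[0,0,0,0,0,0.14,100]]]'

```text
clock: 1.75
tool_pos: [0.4946, 0.3803, 0.2369]
eef_rot: [0.589, 0.808, -0.0, -0.0]
contact_force: [-0.2, 0.5, 0.3]
opening: 1.0
```

carry_out --motion '[[[0,0,0,0,0,0.14,100],[0,0,0,0,0,0.14,100],[0,0,0,0,0,0.1,100],[0,0,0,0,0,0,100],[0,0,0,0,0,0,100]]]'

```text
clock: 2.25
tool_pos: [0.4946, 0.3804, 0.237]
eef_rot: [0.728, 0.686, -0.0, 0.0]
contact_force: [0.4, 0.6, -0.2]
opening: 1.001
```

```bash
python3 - <<'E'
from h import *
import pickle
st=readout.get_state(); print(st['clock'],st['tool_pos'],np.round(rot(st['eef_rot']),3),np.round(st['q'],2))
s=snap('wrist'); pickle.dump(s,open('w1.pkl','wb'))
cv2.imwrite('pics/w1.png',cv2.resize(s['pixels'][:,:,::-1],(768,576),interpolation=cv2.INTER_CUBIC))
E
```

```text
2.25 [0.49460366 0.38039093 0.23699746] [[ 0.059  0.998 -0.   ]
 [ 0.998 -0.059 -0.   ]
 [-0.    -0.    -1.   ]] [-0.81  0.69  0.16  1.58 -0.13  0.88 -0.67]
```

View pics/w1.png

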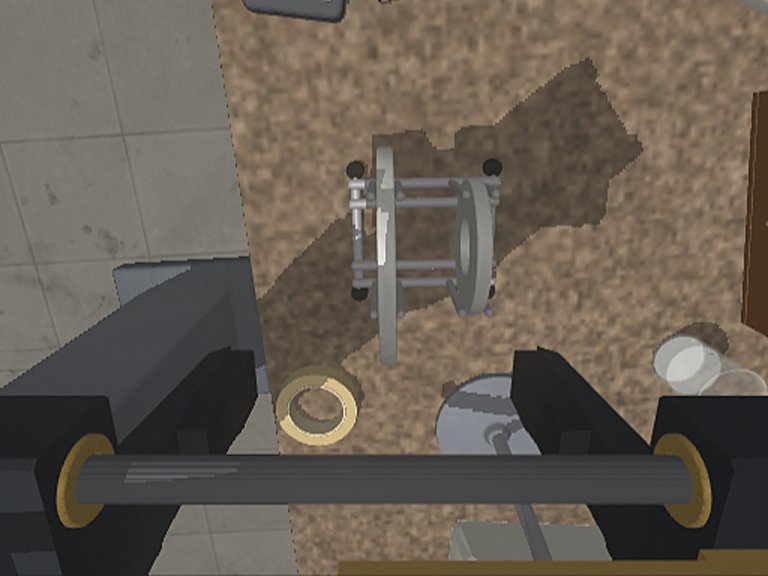

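The ring is a near-vertical strip, x 376–397 and y 146–365 in the doubled wrist image, midway between the fingers (255 and 513). I'll add this view to the fit.

```bash
python3 - <<'E'
from fit import *
W=pickle.load(open('w1.pkl','rb'))
ob=np.array([*a(31,50),a(238,0)[0],*a(77,126),*a(168,268),*b(338,258),b(500,490)[0],b(374,0)[0], 376/2-.25,146/2,397/2-.25,365/2-.25])
def res(p):
    c=p[:3]; fb=np.r_[circ(c,p[3],p[4],.07,-.005),circ(c,p[3],p[4],.07,.005)]
    q=proj(S,fb); h=proj(S,circ(c,p[3],p[4],.034,-.005)); w=proj(D,fb); g=proj(D,circ(c,p[3],p[4],.034,.005)); v=proj(W,fb)
    return np.r_[q.min(0),q.max(0)[0],h.min(0),h.max(0),w.min(0),w.max(0)[0],g.min(0)[0],v.min(0),v.max(0)]-ob
z=least_squares(res,[.495,.379,.08,-.06,0],loss='soft_l1'); print(np.round(z.x,4),np.round(z.fun,1))
n=np.array([np.cos(z.x[3])*np.cos(z.x[4]),np.sin(z.x[3]),np.sin(z.x[4])])
print('top',z.x[:3]+.07*np.array([-np.sin(z.x[4]),0,1]))
# edge lines in wrist image
g=cv2.cvtColor(W['pixels'],cv2.COLOR_RGB2GRAY).astype(int)
for y in (80,100,120,140,160,178): print(y,g[y,182:204], (proj(W,np.r_[circ(z.x[:3],z.x[3],z.x[4],.07,-.005)])[[45]]).round(1) if y==80 else '')
E
```

```text
[ 0.5076  0.4098  0.0583 -0.8637  0.5533] [ -5.3   0.9  -6.2  -4.3   1.2  -4.5  -0.8   0.4  16.6   4.7   1.4  17.3
   1.  125.6   3.1]
top [0.47080432 0.40978617 0.12833008]
80 [125 124 121 121 123 126 128 124 122 121 120 118 118 115 113 110 108 111
 113 116 116 117] [[234.5 110.2]]
100 [126 130 129 124 120 115 113 111 108 106 101  98  99 104 109 112 112 113
 115 116 118 120] 
120 [113 112 115 117 121 118 115 114 110 104  96  95 103 110 115 111 109 106
 105 105 103 104] 
140 [127 126 125 122 121 120 118 118 121 122 123 120 117 113 111 108 105 110
 113 120 120 121] 
160 [106 107 112 115 115 117 119 115 113 110 109 108 106 110 112 113 113 113
 112 111 113 112] 
178 [130 124 121 119 115 113 114 118 104 108  79  84  82  81  79  78  78  77
  80  85  89  90]
```

The view was scaled by 1.5, not 2, so I'll redo it.

```bash
python3 - <<'E'
from fit import *
W=pickle.load(open('w1.pkl','rb'))
k=lambda v:(v+.5)/1.5-.5
ob=np.array([*a(31,50),a(238,0)[0],*a(77,126),*a(168,268),*b(338,258),b(500,490)[0],b(374,0)[0], k(376),k(146),k(397),k(365)])
def res(p):
    c=p[:3]; fb=np.r_[circ(c,p[3],p[4],.07,-.005),circ(c,p[3],p[4],.07,.005)]
    q=proj(S,fb); h=proj(S,circ(c,p[3],p[4],.034,-.005)); w=proj(D,fb); g=proj(D,circ(c,p[3],p[4],.034,.005)); v=proj(W,fb)
    return np.r_[q.min(0),q.max(0)[0],h.min(0),h.max(0),w.min(0),w.max(0)[0],g.min(0)[0],v.min(0),v.max(0)]-ob
z=least_squares(res,[.495,.379,.08,-.06,0],loss='soft_l1'); print(np.round(z.x,4),np.round(z.fun,1))
print('top',z.x[:3]+.07*np.array([-np.sin(z.x[4]),0,1]))
# hook foot centre direct in wrist; post base collar (497,432)
print('post base',onz(W,(k(498),k(433)),.008))
E
```

```text
[ 0.495   0.3786  0.0783 -0.0601 -0.0216] [-0.1 -0.8 -0.5 -0.3  0.6 -0.3  0.1 -0.5 -0.4  0.  -0.6  0.1  0.3  0.1
 -0.3]
top [0.49654533 0.37864918 0.14830231]
post base [0.58867409 0.18625483 0.008     ]
```

carry_out --motion '[[[-2,2,20,0,0,0,100],[0,0,25,0,0,0,100],[0,0,25,0,0,0,100],[0,0,15,0,0,0,70],[0,0,8,0,0,0,50],[0,0,0,0,0,0,40]]]' --squeeze 25

```text
clock: 2.9
tool_pos: [0.4962, 0.3779, 0.1433]
eef_rot: [0.728, 0.685, -0.001, -0.0]
contact_force: [-0.4, 0.5, 0.2]
opening: 0.75
```

carry_out --motion '[[[0,0,0,0,0,0,30],[0,0,0,0,0,0,20],[0,0,0,0,0,0,10],[0,0,0,0,0,0,0],[0,0,0,0,0,0,0],[0,0,0,0,0,0,0],[0,0,0,0,0,0,0],[0,0,0,0,0,0,0]]]' --squeeze 25

```text
clock: 3.7
tool_pos: [0.4967, 0.3783, 0.1442]
eef_rot: [0.729, 0.685, 0.0, -0.0]
contact_force: [1.1, 0.9, 0.3]
opening: 0.101
```

carry_out --motion '[[[0,0,-5,0,0,0,0],[0,0,-10,0,0,0,0],[0,0,-15,0,0,0,0],[0,0,-20,0,0,0,0],[0,0,-20,0,0,0,0],[0,0,-20,0,0,0,0],[0,0,-20,0,0,0,0],[0,0,-12,0,0,0,0]]]'

```text
clock: 4.5
tool_pos: [0.4972, 0.3786, 0.2685]
eef_rot: [0.729, 0.685, 0.001, 0.0]
contact_force: [0.5, 0.1, -2.8]
opening: 0.104
```

```bash
python3 - <<'E'
from h import *
import pickle
st=readout.get_state(); print(st['clock'],st['tool_pos'],np.round(st['contact_force'],1),np.round(st['moment'],2),st['opening'])
d={n:snap(n) for n in('scene','side','wrist')}; pickle.dump(d,open('s2.pkl','wb'))
A=cv2.resize(d['scene']['pixels'][90:290,130:320,::-1],(475,500),interpolation=cv2.INTER_CUBIC)
B=cv2.resize(d['side']['pixels'][80:280,215:335,::-1],(300,500),interpolation=cv2.INTER_CUBIC)
cv2.imwrite('pics/AB2.png',np.hstack([A,B]))
E
```

```text
4.5 [0.49723475 0.37855171 0.26851917] [ 0.5  0.1 -2.8] [-0.05 -0.01 -0.02] 0.10394824882198539
```

View pics/AB2.png

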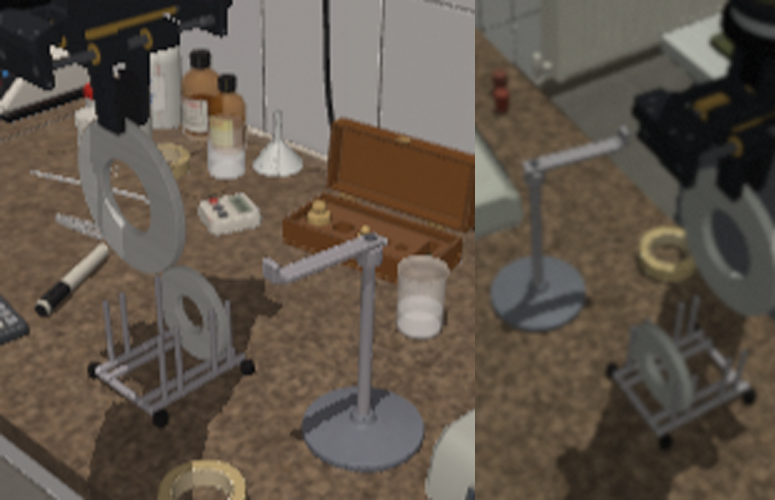

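```bash
python3 - <<'E'
from fit import *
for nm,s,f,ps in(('tip214',S,a,[(376,77),(408,95)]),('armS',S,a,[(412,96),(560,40),(418,116),(565,66)]),('armD',D,b,[(110,68),(243,30),(112,87),(246,50)])):
    P=np.array([onz(s,f(*p),.214 if nm=='tip214' else .2)[:2] for p in ps]); print(nm,P.round(4).tolist())
    for i in range(0,len(P),2):
        v=P[i+1]-P[i]; print('  dir',np.degrees(np.arctan2(v[1],v[0])).round(1))
def hook(x,y,yaw):
    R_=np.array([[np.cos(yaw),-np.sin(yaw),0],[np.sin(yaw),np.cos(yaw),0],[0,0,1]])
    o=np.array([x,y,0]);T=lambda p:o+np.array(p)@R_.T
    out=[np.r_[T([-.1,-.008,.214]),T([-.1,.008,.214])]]
    return [T(p) for p in([-.1,.008,.214],[-.1,-.008,.214],[-.1,-.008,.194],[0,0,.005])]
# A: left corner is +y side; foot centres via both views from before
def res(p):
    h=hook(*p); r1=(proj(S,h[:3])-np.array([a(376,77),a(408,95),a(408,125)])).ravel()
    return np.r_[r1, (np.array(p[:2])-[.5858,.1893])*400]
z=least_squares(res,[.586,.189,-.18]);print(z.x,z.fun.round(2))
c,s_=np.cos(z.x[2]),np.sin(z.x[2]);print('seat',z.x[0]-.05*c,z.x[1]-.05*s_,'tip',z.x[0]-.1*c,z.x[1]-.1*s_)
E
```

```text
tip214 [[0.4873, 0.2112], [0.4862, 0.1937]]
  dir -93.6
armS [[0.5028, 0.2076], [0.5729, 0.1931], [0.4941, 0.1963], [0.559, 0.1788]]
  dir -11.7
  dir -15.1
armD [[0.5738, 0.1871], [0.4935, 0.1996], [0.5811, 0.2009], [0.502, 0.2146]]
  dir 171.1
  dir 170.2
[ 0.58765268  0.1895597  -0.14727054] [ 0.61 -0.7  -0.53 -0.79 -0.4   2.29  0.74  0.1 ]
seat 0.5381939182744394 0.19689663691439813 tip 0.48873515432223447 0.20423357553483606
```

carry_out --motion '[[[-8,-12,0,0,0,0,0],[-20,-15,0,0,0,0,0],[-25,-12,0,0,0,0,0],[-25,0,0,0,0,0,0],[-25,0,0,0,0,0,0],[-25,0,0,0,0,0.04,0],[-25,0,0,0,0,0.05,0],[-14,0,0,0,0,0.04,0]]]'

```text
clock: 5.45
tool_pos: [0.4443, 0.2114, 0.2654]
eef_rot: [0.773, 0.634, -0.002, 0.0]
contact_force: [0.7, -1.2, -3.0]
opening: 0.107
```

carry_out --motion '[[[0,0,0,0,0,0,0],[0,0,0,0,0,0,0],[0,0,0,0,0,0,0]]]'

```text
clock: 5.75
tool_pos: [0.4453, 0.2161, 0.266]
eef_rot: [0.771, 0.637, 0.0, -0.0]
contact_force: [-0.3, 0.3, -1.6]
opening: 0.108
```

```bash
python3 - <<'E'
from h import *
import pickle
st=readout.get_state(); print(st['clock'],st['tool_pos'],np.round(rot(st['eef_rot']),3),np.round(st['contact_force'],1))
d={n:snap(n) for n in('scene','side','wrist')}; pickle.dump(d,open('s3.pkl','wb'))
A=cv2.resize(d['scene']['pixels'][130:290,170:320,::-1],(469,500),interpolation=cv2.INTER_CUBIC)
B=cv2.resize(d['side']['pixels'][70:230,215:315,::-1],(312,500),interpolation=cv2.INTER_CUBIC)
cv2.imwrite('pics/AB3.png',np.hstack([A,B]))
E
```

```text
5.75 [0.44525971 0.21606054 0.26604435] [[ 0.188  0.982  0.   ]
 [ 0.982 -0.188  0.001]
 [ 0.001 -0.    -1.   ]] [-0.3  0.3 -1.6]
```

View pics/AB3.png

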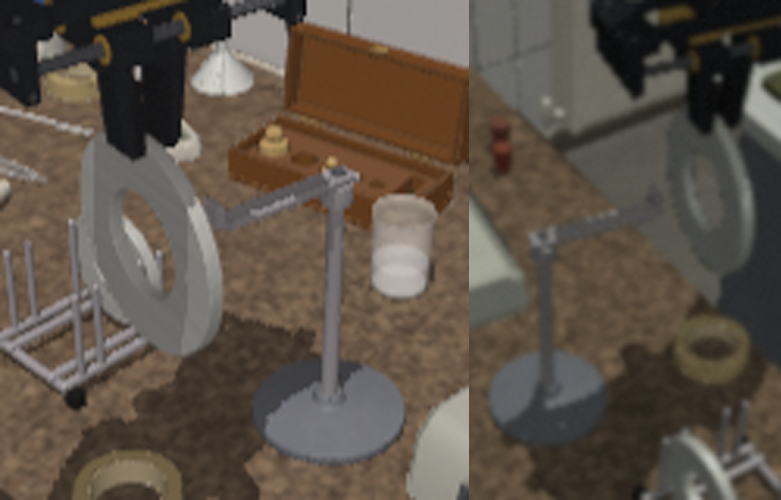

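```bash
python3 - <<'E'
from fit import *
d=pickle.load(open('s3.pkl','rb'));S,D=d['scene'],d['side']
c=np.array([.4453,.2161,.203]); u=np.array([.982,-.188,0])
ctr=lambda s,c,o:(lambda q:(q.min(0).round(1),q.max(0).round(1)))(proj(s,circ(c,-.189,0,.034,o)))
print('pred S',ctr(S,c,-.005),'D',ctr(D,c,.005))
print('obs S',(np.array([112,175])/3.125+[170,130]),(np.array([183,296])/3.125+[170,130]),'D',np.array([680-469,143])/3.12+[215,70],np.array([722-469,235])/3.12+[215,70])
sh=tri((S,(np.array([147.5,235.5])/3.125+[170,130])),(D,np.array([232,189])/3.12+[215,70])); print(sh)
p=sh-np.array([.586,.188,0]); print('along',p@u,'lateral',p@[.188,.982,0])
E
```

```text
pred S (array([204.7, 189.2]), array([225. , 224.6])) D (array([283.3, 117.6]), array([295.2, 143.9]))
obs S [205.84 186.  ] [228.56 224.72] D [282.62820513 115.83333333] [296.08974359 145.32051282]
[0.44818149 0.21608751 0.20337795]
along -0.14061822764618284 lateral 0.0016720556316823754
```

The ring's centre agrees in both views with the expected point: on the arm's line within 2 mm, z 0.203. I'll slide it onto the arm.

carry_out --motion '[[[0,6,0,0,0,0,0],[0,12,0,0,0,0,0],[0,14,0,0,0,0,0],[0,14,0,0,0,0,0],[0,14,0,0,0,0,0],[0,14,0,0,0,0,0],[0,10,0,0,0,0,0],[0,6,0,0,0,0,0]]]'

```text
clock: 6.7
tool_pos: [0.535, 0.1964, 0.2661]
eef_rot: [0.772, 0.636, 0.0, 0.0]
contact_force: [-0.5, 0.4, -2.5]
opening: 0.104
```

carry_out --motion '[[[0,0,8,0,0,0,0],[0,0,8,0,0,0,0],[0,0,6,0,0,0,0],[0,0,4,0,0,0,0],[0,0,0,0,0,0,0],[0,0,0,0,0,0,0]]]'

```text
clock: 7.3
tool_pos: [0.5335, 0.1971, 0.2402]
eef_rot: [0.772, 0.636, 0.0, -0.0]
contact_force: [0.3, 0.3, -1.8]
opening: 0.11
```

```bash
python3 - <<'E'
from h import *
import pickle
st=readout.get_state(); print(st['clock'],st['tool_pos'],np.round(st['contact_force'],1))
d={n:snap(n) for n in('scene','side')}; pickle.dump(d,open('s4.pkl','wb'))
A=cv2.resize(d['scene']['pixels'][130:270,200:320,::-1],(480,560),interpolation=cv2.INTER_CUBIC)
B=cv2.resize(d['side']['pixels'][70:210,220:295,::-1],(300,560),interpolation=cv2.INTER_CUBIC)
cv2.imwrite('pics/AB4.png',np.hstack([A,B]))
E
```

```text
7.3 [0.53346567 0.1971485  0.24024636] [ 0.3  0.3 -1.8]
```

View pics/AB4.png

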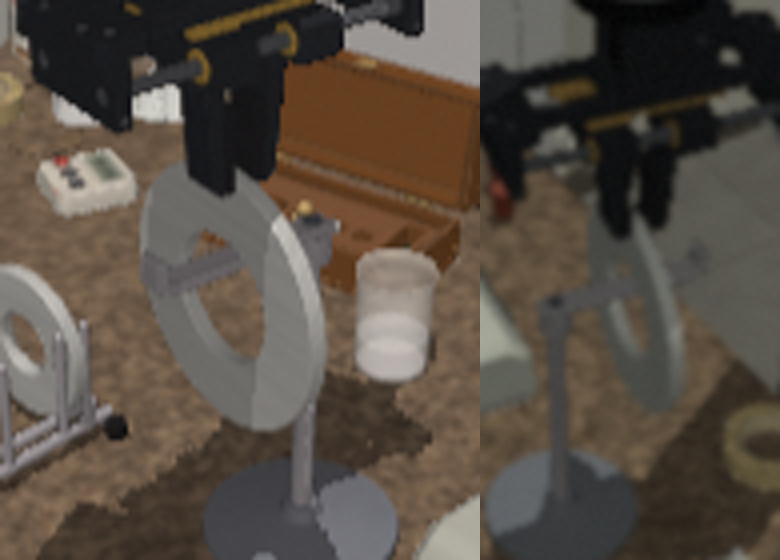

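The arm now passes through the hole in both views. I'll lower until contact, watching the force.

carry_out --motion '[[[0,0,3,0,0,0,0],[0,0,2,0,0,0,0],[0,0,1,0,0,0,0],[0,0,0,0,0,0,0]]]'

```text
clock: 7.8
tool_pos: [0.5334, 0.197, 0.234]
eef_rot: [0.772, 0.636, -0.0, -0.0]
contact_force: [-0.1, -0.2, -2.1]
opening: 0.104
```

carry_out --motion '[[[0,0,1.5,0,0,0,0],[0,0,1,0,0,0,0],[0,0,0,0,0,0,0]]]'

```text
clock: 8.1
tool_pos: [0.5334, 0.197, 0.2315]
eef_rot: [0.772, 0.636, -0.0, -0.0]
contact_force: [0.5, -0.3, -2.1]
opening: 0.11
```

carry_out --motion '[[[0,0,1,0,0,0,0],[0,0,0.5,0,0,0,0],[0,0,0,0,0,0,0]]]'

```text
clock: 8.4
tool_pos: [0.5335, 0.1971, 0.2302]
eef_rot: [0.772, 0.636, -0.0, -0.0]
contact_force: [0.1, 0.3, -2.4]
opening: 0.105
```

carry_out --motion '[[[0,0,1,0,0,0,0],[0,0,0.5,0,0,0,0],[0,0,0,0,0,0,0]]]'

```text
clock: 8.7
tool_pos: [0.5336, 0.1971, 0.2287]
eef_rot: [0.772, 0.636, 0.0, -0.0]
contact_force: [0.7, 0.6, -2.2]
opening: 0.107
```

carry_out --motion '[[[0,0,1,0,0,0,0],[0,0,0,0,0,0,0],[0,0,0,0,0,0,0]]]'

```text
clock: 9.0
tool_pos: [0.5338, 0.1971, 0.2286]
eef_rot: [0.772, 0.636, 0.001, 0.0]
contact_force: [-1.3, -1.0, 5.9]
opening: 0.107
```

carry_out --motion '[[[0,0,1,0,0,0,0],[0,0,0,0,0,0,0],[0,0,0,0,0,0,0]]]'

```text
clock: 9.3
tool_pos: [0.5341, 0.1971, 0.2285]
eef_rot: [0.772, 0.636, 0.001, 0.0]
contact_force: [-3.4, -1.4, 12.3]
opening: 0.108
```

Contact is at TCP z 0.2285, against 0.2292 predicted. I'll ease the load and open only partly, so the outer finger stays clear of the tip.

carry_out --motion '[[[0,0,-1.5,0,0,0,0],[0,0,0,0,0,0,0],[0,0,0,0,0,0,14],[0,0,0,0,0,0,18],[0,0,0,0,0,0,24],[0,0,0,0,0,0,30],[0,0,0,0,0,0,30],[0,0,0,0,0,0,30]]]'

```text
clock: 10.1
tool_pos: [0.5335, 0.1971, 0.2282]
eef_rot: [0.772, 0.636, 0.0, -0.0]
contact_force: [-0.6, -0.3, 0.7]
opening: 0.297
```

```bash
python3 - <<'E'
from h import *
st=readout.get_state(); print(st['clock'],st['tool_pos'],np.round(st['contact_force'],1),st['opening'])
d={n:snap(n) for n in('scene','side')}
A=cv2.resize(d['scene']['pixels'][130:270,200:320,::-1],(480,560),interpolation=cv2.INTER_CUBIC)
B=cv2.resize(d['side']['pixels'][70:210,220:295,::-1],(300,560),interpolation=cv2.INTER_CUBIC)
cv2.imwrite('pics/AB5.png',np.hstack([A,B]))
E
```

```text
10.1 [0.53352262 0.19705881 0.22815941] [-0.6 -0.3  0.7] 0.2970709512559099
```

View pics/AB5.png

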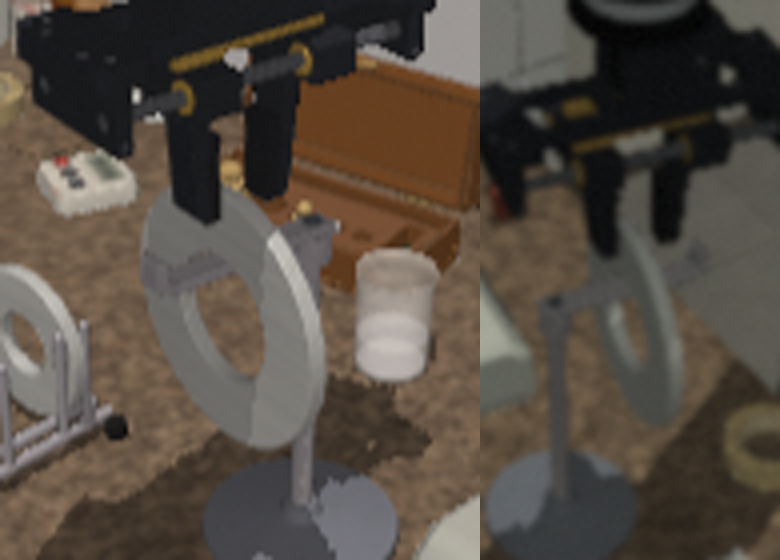

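The ring hangs on the arm and the fingers are clear of it on both sides. I'll raise straight up and let it settle.

carry_out --motion '[[[0,0,-4,0,0,0,30],[0,0,-8,0,0,0,30],[0,0,-12,0,0,0,30],[0,0,-20,0,0,0,30],[0,0,-25,0,0,0,30],[0,0,-25,0,0,0,30],[0,0,-25,0,0,0,30],[0,0,0,0,0,0,30]]]'

```text
clock: 11.0
tool_pos: [0.5357, 0.1975, 0.3518]
eef_rot: [0.772, 0.636, 0.004, 0.001]
contact_force: [0.1, -0.1, -0.0]
opening: 0.3
```

carry_out --motion '[[[0,0,0,0,0,0,30],[0,0,0,0,0,0,30],[0,0,0,0,0,0,30],[0,0,0,0,0,0,30],[0,0,0,0,0,0,30],[0,0,0,0,0,0,30],[0,0,0,0,0,0,30],[0,0,0,0,0,0,30]]]'

```text
clock: 11.8
tool_pos: [0.5335, 0.197, 0.3472]
eef_rot: [0.772, 0.636, -0.0, -0.0]
contact_force: [-0.0, 0.1, 0.8]
opening: 0.298
```

```bash
python3 - <<'E'
from h import *
st=readout.get_state(); print(st['clock'],st['tool_pos'],np.round(st['contact_force'],1),st['opening'])
d={n:snap(n) for n in('scene','side')}
A=cv2.resize(d['scene']['pixels'][130:300,160:320,::-1],(480,510),interpolation=cv2.INTER_CUBIC)
B=cv2.resize(d['side']['pixels'][90:260,225:331,::-1],(318,510),interpolation=cv2.INTER_CUBIC)
cv2.imwrite('pics/AB6.png',np.hstack([A,B]))
E
```

```text
11.8 [0.53351369 0.19702762 0.34716956] [-0.   0.1  0.8] 0.29799671363651237
```

View pics/AB6.png

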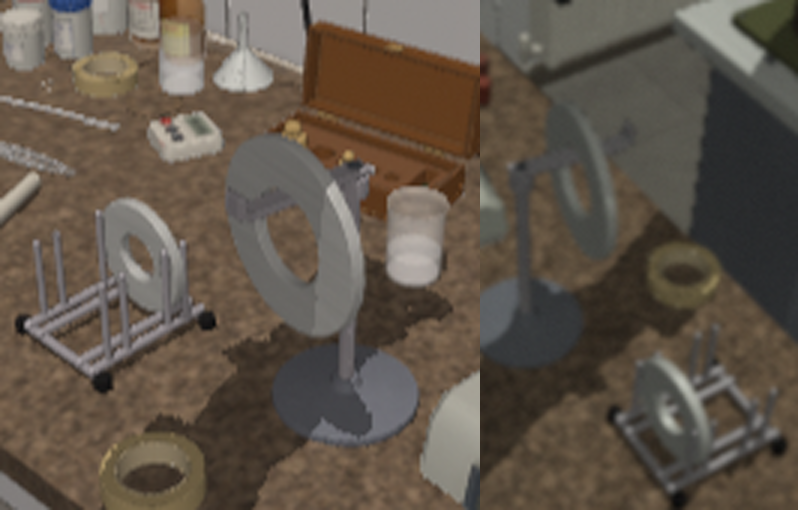

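The ring hangs freely near the middle of the level arm, the gripper is clear, and the small ring, tape and beaker are unmoved. I'll hand in the job.

```bash
python3 -c "
from plant import ticket; print(ticket.finish_job())"
```

```text
the job is handed in; nothing more can be done
None
```

The large ring hangs freely on the level part of the hook's arm, about midway, and I handed the job in at about 12 s of the 48 s allowed. I lifted it from the rack by the top of its rim, slid it over the arm tip, lowered it until it touched, then opened the gripper partway and backed straight up.

**Last checks**
- **Final pictures:** both fixed cameras show the ring on the arm and the gripper well clear. The small ring is still in its slot, and the tape and beaker are where they were. The sample jar was not in the final crops.
- **Forces:** after release the force reading was near zero. The highest contact force I read was about 13 N, while setting the ring down.

**Disagreements**
- **Ring height:** the cameras put the ring's centre in the rack at about 78 mm, against 82 mm in the text. Contact at the hook fitted the 82 mm figure to within 1 mm.
- **Arm direction:** separate measurements of the arm's heading ranged from 8 to 15 degrees. I used 11, and the ring went on without touching.

I viewed 10 pictures. One wrist-camera fit was wrong because I misread the picture's scale, and I redid it before moving to grasp.

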